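Hang the bracket on the slotted tool rack

TASK

Pick up the steel bracket from the bench, hook both of its claws into the upper pair of slots in the rack's uprights, and press it down until it is fully home and the spring catch locks over its lower bar. Feel your way and do not force it: never jam it hard against the rack or push hard on the rack itself. Leave it hanging there, let go of it, and do not disturb the other things on the bench.

Things in the scene. Friction and masses are not known exactly. Their poses are not given: they have to be found in the camera images.
- bracket: Loose dark steel bracket, 0.3-0.5 kg, T-shaped from above. Origin: mid lower edge of the REAR face of its back plate; +x out of that face (claw side), +y along the plate, +z up. Stands on the bench at z=0, yaw within 0.5. Back plate x -6..0, y -58..58, z 0..60 mm. In its middle (y -15..15, z 5..21) a window for the catch; the bar below it (z 0..5) is what the catch locks over.
- bar_grip (a point): Point on the bracket's arm at its x -40, y 0, z 40 mm, near its balance point. The arm is a straight bar 14 mm thick (y -7..7), x -6..-110, z 18..58, gripped across its thickness from above. Its far end has a lip (x -110..-116) 40 mm wide, z 0..66, which is also its foot. Axes as the bracket.
- claw (a point): Tip of the bracket's +y claw, at bracket x 13, y 45, z 47 mm; the other is alike at y -45. Each claw is 5 mm thick in y: a tongue straight back, x 0..13, z 48..56, and from it a hook going DOWN, x 7.5..13, z 38..56 (7.5 mm gap between plate and hook). Axes as the bracket.
- rack: Fixed aluminium base plate 130 x 220 x 18 mm with two upright slotted steel strips. Origin on the bench, in the plane of the strips' front faces, midway across the base; +x from front to rear, +y across, +z up. The bracket hangs on the front (-x) side, axes parallel to the rack's. Strips: 4 mm thick (x 0..4), 54 wide, 90 mm apart centre to centre, tops at z 180. Clamped, they do not move.
- slots (a point): Nominal point midway between the two upper slots: rack x 0, y 0, z 155 mm. Upper slots z 140..170, lower ones z 75..105; 8 mm wide, on the strips' centre lines. BUT the pair of strips, with the catch, is clamped off the base's middle by an unmeasured -20..+20 mm along y, to be seen or felt. Claws that miss the slots stop with the plate 13 mm before the strips. Axes as the rack.
- home (a point): Where the bracket's origin is when home (rack x 0, y 0, z 92 mm; y shifts with the strips): plate flat on the strips, tongues on the slots' lower ends. Claws enter with the bracket 11 to 20 mm above this; then it is lowered, with a push of some 5 to 12 N past the catch, to a hard stop. Press near the plate; far out on the arm it jams. Axes as the rack.
- pawl (a joint): Brass spring catch midway between the strips, 22 mm wide; sticks 5 mm out of the front plane at rack z 98..108 mm, sloped on top, flat below. Value in m: 0 = fully out (free, or locked in the bracket's window), to 0.009 = pushed back. The bracket's lower bar pushes it back 0.005 in passing (spring 4 to 6 N), then it jumps out over the bar.
- die_block: Bystander: aluminium die block 100 x 100 x 44 mm with two pins 22 mm high; origin centre of underside.
- hammer: Bystander: hammer lying flat, about 235 mm long along its x, head at +x; origin under its middle.
- hex_keys: Bystander: blue holder 35 x 60 x 16 mm with hex keys to 115 mm long along +x; origin centre of the holder's underside.
Not all that is in view belongs to the job. Leave any pink or red look-alike of the bracket alone.

How it is judged:
By the outcome, as a careful person would: the job done as asked, in the order asked, and still so for the second after the job is handed in, with the robot touching nothing.
It also fails if it takes over 67 s, if anything falls off the work surface, if the arm or the gripper's body presses on something with over 40 N, if the wrist force passes 120 N, or if a joint passes its speed limit or range.

ROBOT

A 6-joint arm with a two-finger parallel gripper is mounted at the origin on the work surface. World frame = base frame: x ahead of the robot, y to its left, z up, the work surface at z = 0. Lengths are in m, angles in rad, forces in N, time in s.
With the tool pointing down it reaches from about 0.25 to 0.725 m from the base axis. Payload 4 kg.
Tool frame: the origin (TCP) lies midway between the tips of the shut fingers; the grasp point (between the pads) lies 19 mm behind it; z points along the fingers, x is the direction in which the jaws open and shut, and the axes are right-handed (so a half turn about z gives the same grasp; the last joint's range is limited). The gripper opens to 85 mm and grips with 20 to 120 N. Pads are 22 mm wide; open, the fingers measure 114 mm over their backs; the gripper's body (76 mm by 85 mm) begins 54 mm behind the grasp point. The pads swing forward as they close: fully open they stand 13 mm farther back than shut.
Start: joints at [-1.106, 0.241, 0.005, 1.335, 0, 1.571], TCP at [0.224, -0.447, 0.231] pointing down, gripper open.
Joint ranges: [-2.72, 2.72], [-1.05, 1.87], [-1.09, 1.28], [-1.99, 2.15], [-1.42, 1.44], [-3.14, 3.14]. Speed limits (rad/s): [2.79, 2.79, 3.14, 3.14, 3.14, 3.14].

INTERFACE

Orientations are given as a unit quaternion [x, y, z, w].
In Python, from workcell import telemetry, camera, get_calibration, bot gives the robot as it stands.
- The arm moves only by the tool step_arm, never from a script. Its argument "increments" is a list of rows, each an object with "slide": the shift along the tool's x, y, z in m, a list of three; "turn": the turn, a rotation vector about the tool's x, y, z in rad, a list of three; "grip": the closure, from -1 (fully open) to 1 (shut), so that 0 is half open. A call has 1 to 12 rows; each row shifts and turns the commanded pose from where the row before left it, along the tool's axes as they then stand; what a row does not reach is not made up. A row lasts 1/12 s, in which the tool goes at most 41.7 mm and 7.16 degrees, less where a joint would pass 70% of its speed; a pose out of reach is approached as far as the arm can. A call is refused whole if a number of a shift passes 0.0417 or a number of a turn 0.125, either way. A call with a gripper value outside its range is refused whole. The fingers move at their own pace and stop on an object; the grip force is fixed at half the most. Time passes only in rows, so rows that do not move let the fingers close. It gives the time, the measured TCP pose, the force and the opening at its end, in the units of the state.
- telemetry.get_obs(): the state, without advancing time (a new reading comes with each control period).
- camera(name): name is "scene" or "top" or "wrist"; returns (picture, depth): 420x560x3 uint8, red, green, blue; 420x560 float32, m along the optical axis (not along the pixel's ray), 0 where there is no reading.
- get_calibration(name): a dict with "K" (3x3 intrinsics, pixels), "D" ([k1, k2, p1, p2, k3] as OpenCV has them; the pictures are not rectified), "extrinsics" (4x4, takes a point from camera to world coordinates). Camera axes: x right, y down, z forward; pixel columns grow to the right and rows downward; lengths in m; the calibration is good to about 2 mm. A picture is of the moment at which its call begins: read the wrist's pose just before it. get_calibration takes no time and is no camera call; for the wrist camera it gives the pose at the moment of the call.
- bot.job_done(): hands the job in, once; it reports no verdict.
The state is a dict: "clock": time; "joint_pos": joint angles; "joint_vel": joint speeds; "tau": joint torques, N m; "eef_pos": TCP position; "tool_rot": TCP orientation; "ft_force": force on the tool from outside, world axes, zero at the start; "ft_torque": the same for the moment, N m; "grip_width": finger opening in m.
Only numpy, scipy, OpenCV 4.12 (cv2) and the standard library are available. Lean on these libraries where they do the work, as an engineer would, in place of code of your own. Each camera call takes 0.05 s, during which the arm holds its last target. There are 200 camera calls.

## Working session

There is one attempt and no reset: what is moved stays moved. The work goes in short steps, Python scripts to look and compute and a tool call to move; the robot and the scene stay as the last step left them, time stands still between calls to the robot, and variables do not carry over. Pictures are saved under pics/ and viewed, about 8 in all and at most 12, crops included, and the job is handed in when it is done.

Besides the shell and the picture viewer there is one more tool, called as name(argument=value, ...) on one line, values as JSON. step_arm: Moves the arm, as the interface text tells. Its arguments: {"type":"object","properties":{"increments":{"type":"array","items":{"type":"object","properties":{"slide":{"type":"array","items":{"type":"number"}},"turn":{"type":"array","items":{"type":"number"}},"grip":{"type":"number"}}}}},"required":["increments"]}

```bash
mkdir -p pics; cat > h.py <<'E'
import numpy as np, cv2
from workcell import telemetry, camera, get_calibration, bot
def pts(name):
    c=get_calibration(name); im,d=camera(name)
    K=np.array(c["K"]);D=np.array(c["D"]);E=np.array(c["extrinsics"])
    h,w=d.shape;u,v=np.meshgrid(np.arange(w),np.arange(h))
    n=cv2.undistortPoints(np.stack([u,v],-1).reshape(-1,1,2).astype(np.float64),K,D).reshape(h,w,2)
    P=np.dstack([n*d[...,None],d])@E[:3,:3].T+E[:3,3]
    P[d==0]=np.nan
    return im,d,P
def save(n,im): cv2.imwrite('pics/'+n+'.png',im[...,::-1])
E
python3 - <<'E'
from h import *
a=pts("top");b=pts("scene")
save('top',a[0]);save('scene',b[0])
np.savez('t.npz',ti=a[0],tP=a[2],si=b[0],sP=b[2])
o=telemetry.get_obs();print({k:np.round(v,3).tolist() for k,v in o.items()})
E
```

```text
{'clock': 0.1, 'joint_pos': [-1.106, 0.241, 0.004, 1.335, 0.0, 1.571], 'joint_vel': [0.001, -0.0, 0.003, 0.001, -0.001, -0.001], 'tau': [-0.001, -37.314, 25.301, 0.011, -0.0, -0.0], 'eef_pos': [0.224, -0.446, 0.23], 'tool_rot': [0.851, -0.525, -0.001, -0.001], 'ft_force': [0.38, 0.081, -0.019], 'ft_torque': [-0.055, -0.03, -0.014], 'grip_width': 0.086}
```

View pics/top.png

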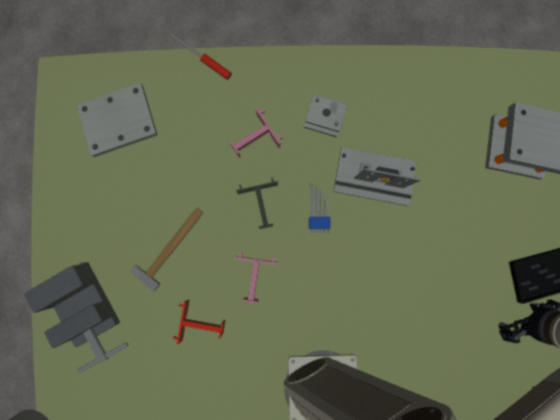

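View pics/scene.png

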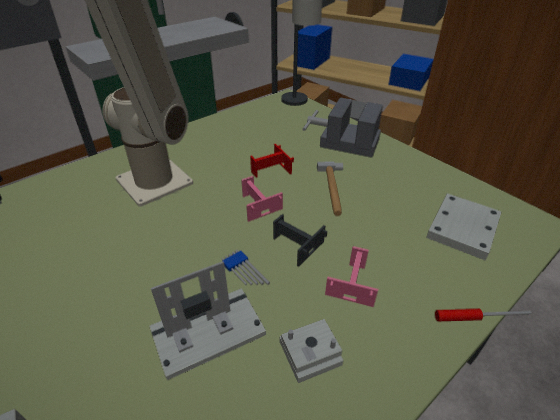

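The top view shows the dark bracket at about (260,200), with its claws pointing away from the robot. The rack is at (377,177), and the hex keys at (318,210) sit between them. The scene view shows the bracket at (300,240) and the rack at (205,315).

```bash
python3 - <<'E'
from h import *
z=np.load('t.npz');im=z['ti'].astype(int);P=z['tP']
def show(m,n,zmin=None):
    q=P[m];q=q[~np.isnan(q[:,0])]
    print(n,len(q),np.round(np.percentile(q,[2,50,98],axis=0),3).tolist());return q
# bracket
R=np.zeros(im.shape[:2],bool);R[172:235,230:282]=1
m=R&(P[...,2]>.03)&(im.max(2)<95)&(im.max(2)-im.min(2)<25)
q=show(m,'bracket')
top=q[(q[:,2]>.05)]
print(cv2.minAreaRect(top[:,:2].astype(np.float32)*1000), np.median(top[:,2]))
# columns
for r in range(178,232,3):
    c=np.where(m[r])[0]
    if len(c): print(r,c.min(),c.max(),np.round(P[r,c.min()],3),np.round(P[r,c.max()],3))
R[:]=0;R[140:212,325:425]=1
for lo,hi in((.012,.024),(.06,.17),(.17,.19)):
    mm=R&(P[...,2]>lo)&(P[...,2]<hi)
    q=show(mm,f'rack{lo}')
    if len(q)>4: print(cv2.minAreaRect(q[:,:2].astype(np.float32)*1000))
P=z['sP'];R=np.zeros(im.shape[:2],bool);R[255:380,140:275]=1
for lo,hi in((.012,.024),(.06,.12),(.12,.17),(.17,.19)):
    mm=R&(P[...,2]>lo)&(P[...,2]<hi)
    q=show(mm,f'srack{lo}')
    print(cv2.minAreaRect(q[:,:2].astype(np.float32)*1000))
E
```

```text
bracket 365 [[0.459, 0.124, 0.032], [0.546, 0.163, 0.059], [0.581, 0.223, 0.067]]
((520.33447265625, 163.5009307861328), (124.82083892822266, 112.14620971679688), 11.168547630310059) 0.05920272407051996
178 271 272 [0.589 0.134 0.061] [0.59  0.132 0.054]
181 272 277 [0.581 0.132 0.059] [0.581 0.118 0.063]
184 260 274 [0.573 0.164 0.063] [0.576 0.127 0.038]
187 239 261 [0.567 0.222 0.057] [0.569 0.163 0.03 ]
190 237 259 [0.558 0.227 0.064] [0.557 0.168 0.058]
193 256 260 [0.549 0.176 0.06 ] [0.549 0.165 0.058]
196 257 261 [0.541 0.173 0.057] [0.541 0.162 0.062]
199 257 261 [0.533 0.174 0.055] [0.533 0.163 0.057]
202 258 262 [0.525 0.171 0.055] [0.525 0.16  0.057]
205 259 263 [0.517 0.168 0.058] [0.517 0.158 0.056]
208 259 263 [0.508 0.169 0.057] [0.508 0.158 0.061]
211 260 264 [0.5   0.166 0.06 ] [0.5   0.155 0.059]
214 261 265 [0.492 0.163 0.059] [0.492 0.153 0.057]
217 261 265 [0.484 0.164 0.06 ] [0.484 0.153 0.055]
220 262 266 [0.476 0.161 0.057] [0.475 0.15  0.06 ]
223 263 271 [0.468 0.159 0.056] [0.467 0.137 0.064]
226 259 267 [0.459 0.169 0.063] [0.46  0.148 0.033]
rack0.012 262
[... 604 characters left out ...]
 0.018], [0.674, 0.007, 0.022]]
((552.7991943359375, -121.53788757324219), (287.09161376953125, 241.5300750732422), 78.59136199951172)
srack0.06 1214 [[0.566, -0.239, 0.062], [0.589, -0.182, 0.101], [0.608, -0.104, 0.12]]
((591.2449340820312, -173.20010375976562), (144.09640502929688, 30.125879287719727), 79.5578384399414)
srack0.12 980 [[0.566, -0.24, 0.12], [0.583, -0.184, 0.142], [0.602, -0.103, 0.169]]
((591.0416259765625, -173.2711181640625), (143.54946899414062, 29.90730094909668), 78.7540512084961)
srack0.17 391 [[0.565, -0.239, 0.171], [0.579, -0.174, 0.177], [0.594, -0.103, 0.182]]
((578.9872436523438, -170.37733459472656), (143.93019104003906, 7.815598487854004), 79.04375457763672)
```

step_arm(increments=[{"slide":[0,0,-0.003],"turn":[0,0,-0.12]},{"slide":[0,0,-0.003],"turn":[0,0,-0.12]},{"slide":[0,0,-0.003],"turn":[0,0,-0.12]},{"slide":[0,0,-0.003],"turn":[0,0,-0.12]},{"slide":[0,0,-0.003],"turn":[0,0,-0.12]},{"slide":[0,0,-0.003],"turn":[0,0,-0.12]},{"slide":[0,0,-0.003],"turn":[0,0,-0.12]},{"slide":[0,0,-0.003],"turn":[0,0,-0.12]},{"slide":[0,0,-0.003],"turn":[0,0,-0.12]},{"slide":[0,0,-0.003],"turn":[0,0,-0.12]},{"slide":[0,0,-0.003],"turn":[0,0,-0.12]},{"slide":[0,0,-0.003],"turn":[0,0,-0.12]}])

```text
schema error: expected keys slide, turn, grip
```

step_arm(increments=[{"slide":[0,0,-0.003],"turn":[0,0,-0.12]},{"slide":[0,0,-0.003],"turn":[0,0,-0.12]},{"slide":[0,0,-0.003],"turn":[0,0,-0.12]},{"slide":[0,0,-0.003],"turn":[0,0,-0.12]},{"slide":[0,0,-0.003],"turn":[0,0,-0.12]},{"slide":[0,0,-0.003],"turn":[0,0,-0.12]},{"slide":[0,0,-0.003],"turn":[0,0,-0.12]},{"slide":[0,0,-0.003],"turn":[0,0,-0.12]},{"slide":[0,0,-0.003],"turn":[0,0,-0.12]},{"slide":[0,0,-0.003],"turn":[0,0,-0.12]},{"slide":[0,0,-0.003],"turn":[0,0,-0.12]},{"slide":[0,0,-0.003],"turn":[0,0,-0.12]}])

```text
schema error: expected keys slide, turn, grip
```

```bash
cat >> h.py <<'E'
from scipy.spatial.transform import Rotation as Ro
def state():
    o=telemetry.get_obs();p=np.array(o['eef_pos']);R=Ro.from_quat(o['tool_rot']).as_matrix()
    print('t',round(o['clock'],2),'p',np.round(p,4),'yawx',round(np.degrees(np.arctan2(R[1,0],R[0,0])),2),'toolz',np.round(R[:,2],4),'j',np.round(o['joint_pos'],2),'F',np.round(o['ft_force'],1),'T',np.round(o['ft_torque'],2),'w',round(o['grip_width'],4))
    return p,R
def to(target):
    p,R=state();print('slide',np.round(R.T@(np.array(target)-p),4))
E
python3 - <<'E'
from h import *
to([.50,.16,.26])
E
```

```text
t 0.1 p [ 0.2239 -0.4464  0.2305] yawx -63.37 toolz [-9.0e-04  1.7e-03 -1.0e+00] j [-1.11  0.24  0.    1.34  0.    1.57] F [ 0.4  0.1 -0. ] T [-0.05 -0.03 -0.01] w 0.0857
slide [-0.4184 -0.5187 -0.0287]
```

All three keys are needed in every row.

step_arm(increments=[{"slide":[0,0,-0.003],"turn":[0,0,-0.12],"grip":-1},{"slide":[0,0,-0.003],"turn":[0,0,-0.12],"grip":-1},{"slide":[0,0,-0.003],"turn":[0,0,-0.12],"grip":-1},{"slide":[0,0,-0.003],"turn":[0,0,-0.12],"grip":-1},{"slide":[0,0,-0.003],"turn":[0,0,-0.12],"grip":-1},{"slide":[0,0,-0.003],"turn":[0,0,-0.12],"grip":-1},{"slide":[0,0,-0.003],"turn":[0,0,-0.12],"grip":-1},{"slide":[0,0,-0.003],"turn":[0,0,-0.12],"grip":-1},{"slide":[0,0,-0.003],"turn":[0,0,-0.12],"grip":-1},{"slide":[0,0,-0.003],"turn":[0,0,-0.12],"grip":-1},{"slide":[0,0,-0.003],"turn":[0,0,-0.12],"grip":-1},{"slide":[0,0,-0.003],"turn":[0,0,-0.12],"grip":-1}])

```text
clock: 1.1
eef_pos: [0.224, -0.4466, 0.2669]
tool_rot: [0.986, 0.169, -0.0, -0.001]
ft_force: [-0.6, -0.1, 0.2]
grip_width: 0.0852
```

step_arm(increments=[{"slide":[0,0,-0.003],"turn":[0,0,-0.12],"grip":-1},{"slide":[0,0,-0.003],"turn":[0,0,-0.12],"grip":-1},{"slide":[0,0,-0.003],"turn":[0,0,-0.12],"grip":-1},{"slide":[0,0,-0.003],"turn":[0,0,-0.12],"grip":-1},{"slide":[0,0,-0.003],"turn":[0,0,-0.12],"grip":-1},{"slide":[0,0,-0.003],"turn":[0,0,-0.12],"grip":-1},{"slide":[0,0,-0.003],"turn":[0,0,-0.12],"grip":-1},{"slide":[0,0,-0.003],"turn":[0,0,-0.12],"grip":-1},{"slide":[0,0,-0.003],"turn":[0,0,-0.12],"grip":-1},{"slide":[0,0,-0.003],"turn":[0,0,-0.12],"grip":-1},{"slide":[0,0,-0.003],"turn":[0,0,-0.12],"grip":-1},{"slide":[0,0,-0.003],"turn":[0,0,-0.12],"grip":-1}])

```text
clock: 2.1
eef_pos: [0.224, -0.4467, 0.3029]
tool_rot: [0.629, 0.777, 0.0, -0.001]
ft_force: [0.2, -0.5, 0.1]
grip_width: 0.0854
```

```bash
python3 - <<'E'
from h import *
to([.50,.16,.26])
E
```

```text
t 2.1 p [ 0.224  -0.4467  0.3029] yawx 101.98 toolz [-5.0e-04  1.1e-03 -1.0e+00] j [-1.11  0.22  0.17  1.52  0.   -1.32] F [ 0.2 -0.5  0.1] T [ 0.01 -0.04  0.01] w 0.0854
slide [0.5361 0.396  0.0434]
```

step_arm(increments=[{"slide":[0.027,0.02,0.002],"turn":[0,0,0],"grip":-1},{"slide":[0.027,0.02,0.002],"turn":[0,0,0],"grip":-1},{"slide":[0.027,0.02,0.002],"turn":[0,0,0],"grip":-1},{"slide":[0.027,0.02,0.002],"turn":[0,0,0],"grip":-1},{"slide":[0.027,0.02,0.002],"turn":[0,0,0],"grip":-1},{"slide":[0.027,0.02,0.002],"turn":[0,0,0],"grip":-1},{"slide":[0.027,0.02,0.002],"turn":[0,0,0],"grip":-1},{"slide":[0.027,0.02,0.002],"turn":[0,0,0],"grip":-1},{"slide":[0.027,0.02,0.002],"turn":[0,0,0],"grip":-1},{"slide":[0.027,0.02,0.002],"turn":[0,0,0],"grip":-1}])

```text
clock: 2.93
eef_pos: [0.3655, -0.1405, 0.283]
tool_rot: [0.632, 0.775, -0.0, -0.0]
ft_force: [2.1, -0.3, -0.3]
grip_width: 0.0852
```

step_arm(increments=[{"slide":[0.027,0.02,0.002],"turn":[0,0,0],"grip":-1},{"slide":[0.027,0.02,0.002],"turn":[0,0,0],"grip":-1},{"slide":[0.027,0.02,0.002],"turn":[0,0,0],"grip":-1},{"slide":[0.027,0.02,0.002],"turn":[0,0,0],"grip":-1},{"slide":[0.027,0.02,0.002],"turn":[0,0,0],"grip":-1},{"slide":[0.027,0.02,0.002],"turn":[0,0,0],"grip":-1},{"slide":[0.027,0.02,0.002],"turn":[0,0,0],"grip":-1},{"slide":[0.027,0.02,0.002],"turn":[0,0,0],"grip":-1},{"slide":[0.027,0.02,0.002],"turn":[0,0,0],"grip":-1},{"slide":[0.027,0.02,0.002],"turn":[0,0,0],"grip":-1},{"slide":[0,0,0],"turn":[0,0,0],"grip":-1}])

```text
clock: 3.85
eef_pos: [0.5083, 0.1675, 0.2612]
tool_rot: [0.63, 0.777, 0.0, -0.001]
ft_force: [0.5, 0.6, -0.4]
grip_width: 0.0852
```

```bash
python3 - <<'E'
from h import *
to([.50,.16,.26])
im,d,P=pts("wrist");save('w1',im);np.savez('w1.npz',i=im,P=P)
E
```

```text
t 3.85 p [0.5083 0.1675 0.2612] yawx 101.95 toolz [-0.0013  0.0016 -1.    ] j [0.32 0.3  0.16 1.43 0.   0.11] F [ 0.5  0.6 -0.4] T [-0.02 -0.01 -0.  ] w 0.0852
slide [-0.0056 -0.0096  0.0012]
```

View pics/w1.png

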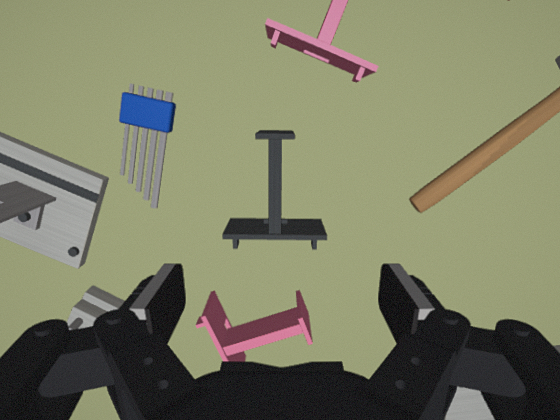

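The wrist view shows the dark bracket with its arm along column 275 and rows 135–220. The plate's top edge runs from (222,238) to (327,238). The claws are at (236,243) and (317,243).

```bash
cat >> h.py <<'E'
def ray(name,uv,z):
    c=get_calibration(name);K=np.array(c["K"]);D=np.array(c["D"]);E=np.array(c["extrinsics"])
    n=cv2.undistortPoints(np.array(uv,float).reshape(-1,1,2),K,D).reshape(-1,2)
    r=np.c_[n,np.ones(len(n))]@E[:3,:3].T;return E[:3,3]+r*((z-E[2,3])/r[:,2])[:,None]
E
python3 - <<'E'
from h import *
z=np.load('w1.npz');im=z['i'].astype(int);P=z['P']
m=np.zeros(im.shape[:2],bool);m[120:255,200:350]=1
m&=im.max(2)<90
# arm edges rows 150-210
rows=range(145,212,5)
L=[];Rr=[]
for r in rows:
    c=np.where(m[r])[0];L.append((c.min()-.5,r));Rr.append((c.max()+.5,r))
l=ray('wrist',L,.058);q=ray('wrist',Rr,.058)
mid=(l+q)/2;print('width',np.round(np.linalg.norm(l-q,axis=1)[::4],4))
v=np.polyfit(mid[:,0],mid[:,1],1);yaw=np.arctan(v[0]);print('arm yaw deg',np.degrees(yaw))
ex=np.array([np.cos(yaw),np.sin(yaw)]);ey=np.array([-ex[1],ex[0]])
# plate/ claws
for r in range(122,252,3):
    c=np.where(m[r])[0]
    if len(c):print(r,c.min(),c.max(),len(c),end=' | ')
print()
o=mid.mean(0)[:2]
pp=P[m];pp=pp[pp[:,2]>.03]
s=(pp[:,:2]-o)@ex;t=(pp[:,:2]-o)@ey
print('x range',np.percentile(s,[.5,1,99,99.5]))
k=(pp[:,2]>.055)&(abs(t)>.012)&(s>0);print('plate top x',np.percentile(s[k],[2,25,50,75,98]),'t',np.percentile(t[k],[1,99]))
k=(pp[:,2]>.0615)&(s<0);print('lip',np.percentile(s[k],[2,50,98]),'o',o)
pw=np.array([[s_,t_] for s_,t_ in zip(s,t)])
for uv in ([222,238],[327,238],[222,220],[327,220]):
    w=ray('wrist',[uv],.06)[0,:2]-o;print(uv,w@ex,w@ey)
w=ray('wrist',[[275,131],[275,138]],.066)[:,:2]-o;print(w@ex)
p,R=state();print(o,ex)
E
```

```text
width [0.0134 0.0126 0.0128 0.013 ]
arm yaw deg 11.211610101992052
131 258 292 35 | 134 255 294 40 | 137 256 294 39 | 140 269 280 12 | 143 269 281 13 | 146 269 281 13 | 149 269 281 13 | 152 269 281 13 | 155 269 281 13 | 158 269 281 13 | 161 269 281 13 | 164 269 280 12 | 167 269 280 12 | 170 269 280 12 | 173 269 280 12 | 176 269 280 12 | 179 269 280 12 | 182 269 280 12 | 185 269 280 12 | 188 269 280 12 | 191 269 280 12 | 194 269 280 12 | 197 269 280 12 | 200 269 280 12 | 203 269 280 12 | 206 269 280 12 | 209 269 280 12 | 212 269 280 12 | 215 269 280 12 | 218 231 281 39 | 221 229 321 93 | 224 227 322 96 | 227 226 323 98 | 230 224 324 101 | 233 223 325 103 | 236 223 326 104 | 239 233 326 37 | 242 233 316 12 | 245 233 315 9 | 248 312 315 4 | 
x range [-0.0452292  -0.04520254  0.07959907  0.08091915]
plate top x [0.06374748 0.06481043 0.06668261 0.068746   0.0807936 ] t [-0.05415457  0.05928245]
lip [-0.0452413  -0.04244514 -0.0392263 ] o [0.5028064  0.15631809]
[222, 238] 0.0680967165539059 -0.058099459838330536
[327, 238] 0.0667042603864667 0.0586835126239148
[222, 220] 0.04702809995779409 -0.05726873732926923
[327, 220] 0.04567522245623164 0.057613364961618486
[-0.04900374 -0.04211148]
t 3.9 p [0.5071 0.1651 0.2615] yawx 101.88 toolz [-2.4e-03 -5.0e-04 -1.0e+00] j [0.31 0.3  0.16 1.44 0.   0.11] F [ 0.2 -0.7  0. ] T [ 0.03 -0.01  0.02] w 0.0853
[0.5028064  0.15631809] [0.98091578 0.19443312]
```

step_arm(increments=[{"slide":[-0.004,0.011,0.02],"turn":[0,0,0.012],"grip":-1},{"slide":[-0.004,0.011,0.03],"turn":[0,0,0],"grip":-1},{"slide":[0,0,0.03],"turn":[0,0,0],"grip":-1},{"slide":[0,0,0.03],"turn":[0,0,0],"grip":-1},{"slide":[0,0,0.03],"turn":[0,0,0],"grip":-1},{"slide":[0,0,0.02],"turn":[0,0,0],"grip":-1},{"slide":[0,0,0],"turn":[0,0,0],"grip":-1}])

```text
clock: 4.48
eef_pos: [0.5257, 0.1568, 0.0983]
tool_rot: [0.637, 0.771, -0.005, -0.003]
ft_force: [-0.9, -0.5, -0.5]
grip_width: 0.0852
```

```bash
python3 - <<'E'
from h import *
to([.5298,.1617,.023])
E
```

```text
t 4.48 p [0.5257 0.1568 0.0983] yawx 100.89 toolz [-0.0103 -0.0034 -0.9999] j [ 0.29  0.44 -0.08  1.07 -0.    0.1 ] F [-0.9 -0.5 -0.5] T [ 0.03  0.04 -0.02] w 0.0852
slide [0.0041 0.0058 0.0752]
```

step_arm(increments=[{"slide":[0.002,0.003,0.02],"turn":[0,0,0],"grip":-1},{"slide":[0,0,0],"turn":[0,0,0],"grip":-1},{"slide":[0,0,0],"turn":[0,0,0],"grip":-1}])

```text
clock: 4.73
eef_pos: [0.5323, 0.161, 0.0839]
tool_rot: [0.637, 0.771, -0.0, -0.0]
ft_force: [-0.2, 0.5, -0.4]
grip_width: 0.0852
```

```bash
python3 - <<'E'
from h import *
to([.5298,.1617,.023])
E
```

```text
t 4.73 p [0.5323 0.161  0.0839] yawx 100.92 toolz [-1.e-03 -5.e-04 -1.e+00] j [ 0.29  0.46 -0.09  1.03 -0.    0.1 ] F [-0.2  0.5 -0.4] T [-0.02  0.01  0.04] w 0.0852
slide [ 0.0011 -0.0022  0.0609]
```

step_arm(increments=[{"slide":[0.001,-0.002,0.02],"turn":[0,0,0],"grip":-1},{"slide":[0,0,0.02],"turn":[0,0,0],"grip":-1},{"slide":[0,0,0.02],"turn":[0,0,0],"grip":-1},{"slide":[0,0,0],"turn":[0,0,0],"grip":-1},{"slide":[0,0,0],"turn":[0,0,0],"grip":0},{"slide":[0,0,0],"turn":[0,0,0],"grip":0.5},{"slide":[0,0,0],"turn":[0,0,0],"grip":1},{"slide":[0,0,0],"turn":[0,0,0],"grip":1},{"slide":[0,0,0],"turn":[0,0,0],"grip":1},{"slide":[0,0,0],"turn":[0,0,0],"grip":1},{"slide":[0,0,0],"turn":[0,0,0],"grip":1},{"slide":[0,0,0],"turn":[0,0,0],"grip":1}])

```text
clock: 5.73
eef_pos: [0.5313, 0.1627, 0.0244]
tool_rot: [0.636, 0.771, 0.001, 0.0]
ft_force: [-0.2, 0.5, 5.5]
grip_width: 0.0132
```

step_arm(increments=[{"slide":[0,0,0],"turn":[0,0,0],"grip":1},{"slide":[0,0,0],"turn":[0,0,0],"grip":1},{"slide":[0,0,0],"turn":[0,0,0],"grip":1},{"slide":[0,0,0],"turn":[0,0,0],"grip":1},{"slide":[0,0,0],"turn":[0,0,0],"grip":1},{"slide":[0,0,0],"turn":[0,0,0],"grip":1}])

```text
clock: 6.23
eef_pos: [0.5312, 0.1627, 0.0244]
tool_rot: [0.636, 0.771, 0.001, 0.0]
ft_force: [-0.9, 0.4, 5.6]
grip_width: 0.013
```

```bash
python3 - <<'E'
from h import *
state()
E
```

```text
t 6.23 p [0.5312 0.1627 0.0244] yawx 100.96 toolz [ 1.8e-03  9.0e-04 -1.0e+00] j [ 0.3   0.52 -0.16  0.89  0.    0.11] F [-0.9  0.4  5.6] T [ 0.08  0.14 -0.09] w 0.013
```

step_arm(increments=[{"slide":[0,0,-0.01],"turn":[0,0,0],"grip":1},{"slide":[0,0,-0.02],"turn":[0,0,0],"grip":1},{"slide":[0,0,-0.03],"turn":[0,0,0],"grip":1},{"slide":[0,0,-0.03],"turn":[0,0,0],"grip":1},{"slide":[0,0,-0.03],"turn":[0,0,0],"grip":1},{"slide":[0,0,-0.03],"turn":[0,0,0.05],"grip":1},{"slide":[0,0,-0.02],"turn":[0,0,0.08],"grip":1},{"slide":[0,0,-0.01],"turn":[0,0,0.08],"grip":1},{"slide":[0,0,0],"turn":[0,0,0.08],"grip":1},{"slide":[0,0,0],"turn":[0,0,0.07],"grip":1},{"slide":[0,0,0],"turn":[0,0,0.03],"grip":1},{"slide":[0,0,0],"turn":[0,0,0],"grip":1}])

```text
clock: 7.23
eef_pos: [0.5296, 0.1619, 0.2028]
tool_rot: [0.774, 0.633, -0.001, -0.0]
ft_force: [0.4, 0.2, -3.9]
grip_width: 0.0134
```

```bash
python3 - <<'E'
from h import *
to([.4785,-.1493,.20])
z=np.load('t.npz');c=z['si'][255:375,140:275]
save('rackcrop',cv2.resize(c,None,fx=5,fy=5,interpolation=cv2.INTER_CUBIC))
E
```

```text
t 7.23 p [0.5296 0.1619 0.2028] yawx 78.59 toolz [-2.2e-03 -9.0e-04 -1.0e+00] j [ 0.3   0.36  0.1   1.31 -0.    0.5 ] F [ 0.4  0.2 -3.9] T [-0.03 -0.04  0.07] w 0.0134
slide [-0.3151  0.0115  0.0032]
```

View pics/rackcrop.png

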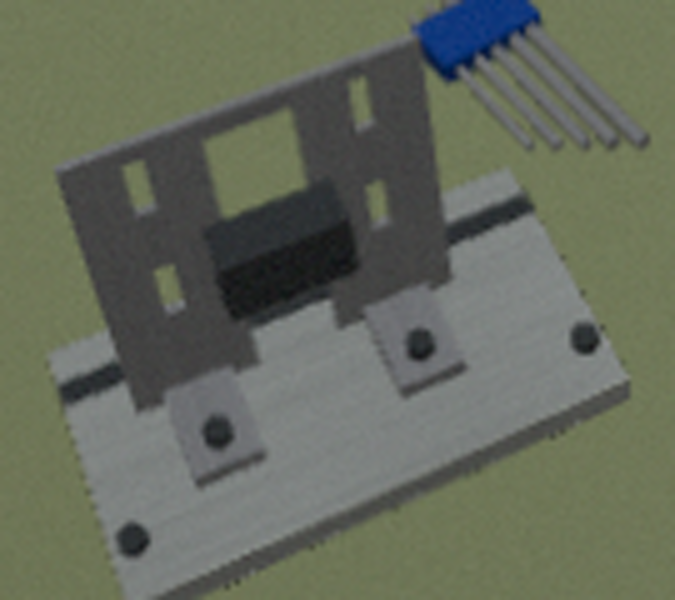

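The crop shows the bench through all four slots. The upper pair is at crop (138,187) and (361,104), with the catch block between them.

```bash
cat > slots.py <<'E'
from h import *
z=np.load('t.npz');im=z['si'];P=z['sP']
x0,y0=140,255
# rear-face points
u,v=np.meshgrid(np.arange(560),np.arange(420))
cr=np.array([[60,172],[415,40],[448,275],[140,405]])/5+[x0,y0]
m=np.zeros((420,560),np.uint8);cv2.fillPoly(m,[cr.astype(np.int32)],1);m=cv2.erode(m,np.ones((3,3)))>0
q=P[m];q=q[(q[:,2]>.05)&(q[:,2]<.178)]
yaw=np.radians(-11.3)
for _ in range(4):
    n=np.array([np.cos(yaw),np.sin(yaw)]);t=np.array([-n[1],n[0]])
    s=q[:,:2]@n;k=abs(s-np.median(s))<.006
    f=np.polyfit(q[k,:2]@t,s[k],1);yaw-=np.arctan(f[0])
print('yaw',np.degrees(yaw),'rear s',np.median(s[k]),k.sum(),'resid',s[k].std(), 'z-tilt',np.polyfit(q[k,2],s[k],1)[0])
n=np.array([np.cos(yaw),np.sin(yaw)]);t=np.array([-n[1],n[0]]);sr=np.median(q[k,:2]@n)
c=get_calibration('scene');K=np.array(c["K"]);D=np.array(c["D"]);E=np.array(c["extrinsics"])
big=cv2.resize(im[y0:y0+120,x0:x0+135],None,fx=8,fy=8,interpolation=cv2.INTER_CUBIC).astype(int)
g=(big[...,1]-big[...,2])  # yellowish bench vs grey
for (a,b) in ((138,187),(361,104),(168,288),(376,204)):
    a8,b8=int(a*1.6),int(b*1.6);w=g[b8-52:b8+52,a8-32:a8+32].clip(0)
    hi=np.percentile(w,97);mm=(w>hi/2).astype(np.uint8)
    N,lab,st,ce=cv2.connectedComponentsWithStats(mm);i=lab[52,32];
    cx,cy=ce[i];px=(a8-32+cx+.5)/8-.5+x0;py=(b8-52+cy+.5)/8-.5+y0
    nn=cv2.undistortPoints(np.array([[[px,py]]]),K,D)[0,0];r=E[:3,:3]@[*nn,1]
    lam=((sr-.002)-n@E[:2,3])/(n@r[:2]);X=E[:3,3]+lam*r
    print((round(px,2),round(py,2)),st[i],'y',round(X[:2]@t,4),'z',round(X[2],4))
print('n',n,'t',t)
E
python3 slots.py
```

```text
yaw -11.306215008173563 rear s 0.6026753511980315 1850 resid 0.001113811154378209 z-tilt -0.0019113390273261803
(np.float64(167.15), np.float64(291.34)) [   9   11   49   74 2338] y -0.0988 z 0.1556
(np.float64(211.62), np.float64(274.48)) [  14    9   36   74 1895] y -0.0088 z 0.1544
(np.float64(173.1), np.float64(311.42)) [  10   17   45   62 1871] y -0.099 z 0.0911
(np.float64(214.96), np.float64(294.54)) [  17   16   35   61 1517] y -0.009 z 0.0902
n [ 0.9805934  -0.19605251] t [0.19605251 0.9805934 ]
```

step_arm(increments=[{"slide":[-0.02,0.001,0],"turn":[0,0,0],"grip":1},{"slide":[-0.03,0.001,0],"turn":[0,0,0],"grip":1},{"slide":[-0.03,0.001,0],"turn":[0,0,0],"grip":1},{"slide":[-0.03,0.001,0],"turn":[0,0,0],"grip":1},{"slide":[-0.03,0.001,0],"turn":[0,0,0],"grip":1},{"slide":[-0.03,0.001,0],"turn":[0,0,0],"grip":1},{"slide":[-0.03,0.001,0],"turn":[0,0,0],"grip":1},{"slide":[-0.03,0.001,0],"turn":[0,0,0],"grip":1},{"slide":[-0.03,0.001,0],"turn":[0,0,0],"grip":1},{"slide":[-0.03,0.001,0],"turn":[0,0,0],"grip":1},{"slide":[-0.02,0.001,0],"turn":[0,0,0],"grip":1},{"slide":[0,0,0],"turn":[0,0,0],"grip":1}])

```text
clock: 8.23
eef_pos: [0.4787, -0.1474, 0.2029]
tool_rot: [0.775, 0.632, -0.001, 0.0]
ft_force: [-0.5, 0.8, -4.2]
grip_width: 0.0134
```

```bash
python3 - <<'E'
from h import *
state()
im,d,P=pts('scene');np.savez('s2.npz',i=im,P=P)
save('s2',cv2.resize(im[205:325,130:270],None,fx=5,fy=5,interpolation=cv2.INTER_CUBIC))
E
```

```text
t 8.23 p [ 0.4787 -0.1474  0.2029] yawx 78.37 toolz [-0.0018 -0.0017 -1.    ] j [-0.3   0.26 -0.05  1.27 -0.   -0.09] F [-0.5  0.8 -4.2] T [ 0.03 -0.03 -0.03] w 0.0134
```

View pics/s2.png

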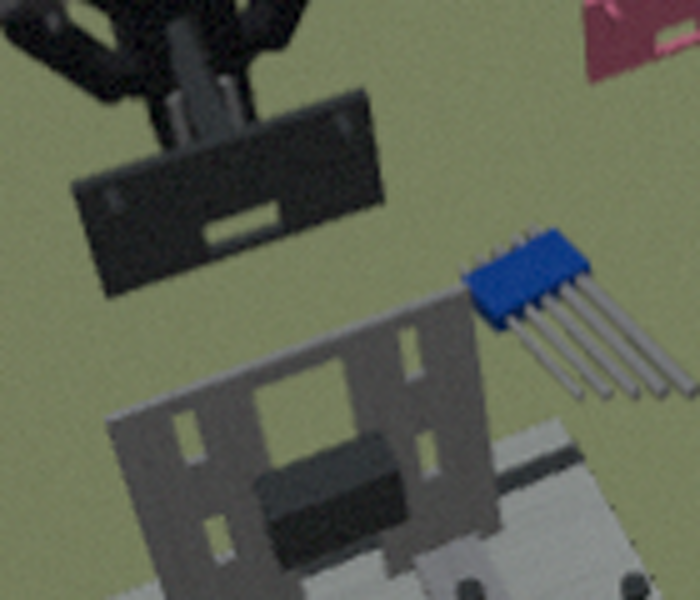

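The plate hangs clear above the strips, with corners at crop (73,185), (366,90), (384,203) and (108,298). Its window is at (242,225).

```bash
cat > brk.py <<'E'
from h import *
import sys
def measure(im,P,corn,win,x0=130,y0=205):
    cr=np.array(corn)/5+[x0,y0]
    m=np.zeros((420,560),np.uint8);cv2.fillPoly(m,[cr.astype(np.int32)],1);m=cv2.erode(m,np.ones((5,5)))>0
    q=P[m];q=q[~np.isnan(q[:,0])];yaw=np.radians(-11.3)
    for _ in range(5):
        n=np.array([np.cos(yaw),np.sin(yaw)]);t=np.array([-n[1],n[0]])
        s=q[:,:2]@n;k=abs(s-np.median(s))<.004
        f=np.polyfit(q[k,:2]@t,s[k],1);yaw-=np.arctan(f[0])
    print('yaw',np.degrees(yaw),'rear s',np.median(s[k]),k.sum(),'std',s[k].std(),'tilt',np.polyfit(q[k,2],s[k],1)[0])
    # rack axes
    N=np.array([0.9805934,-0.19605251]);T=np.array([0.19605251,0.9805934])
    sr=np.median(q[k,:2]@n)
    c=get_calibration('scene');K=np.array(c["K"]);D=np.array(c["D"]);E=np.array(c["extrinsics"])
    def X(px,py,off=0):
        nn=cv2.undistortPoints(np.array([[[px,py]]]),K,D)[0,0];r=E[:3,:3]@[*nn,1]
        lam=((sr+off)-n@E[:2,3])/(n@r[:2]);return E[:3,3]+lam*r
    for a,b in corn:
        w=X(a/5+x0-.4,b/5+y0-.4);print('corner y,z',round(w[:2]@T,4),round(w[2],4))
    big=cv2.resize(im[y0:y0+120,x0:x0+140],None,fx=8,fy=8,interpolation=cv2.INTER_CUBIC).astype(int)
    g=big[...,1]-big[...,2];a8,b8=int(win[0]*1.6),int(win[1]*1.6);w=g[b8-48:b8+48,a8-76:a8+76].clip(0)
    mm=(w>np.percentile(w,93)/2).astype(np.uint8)
    _,lab,st,ce=cv2.connectedComponentsWithStats(mm);i=lab[48,76];cx,cy=ce[i]
    w=X((a8-76+cx+.5)/8-.5+x0,(b8-48+cy+.5)/8-.5+y0,-.003);print('window',st[i],'y,z',round(w[:2]@T,4),round(w[2],4),'s',w[:2]@N)
    return sr
E
python3 - <<'E'
from brk import *
z=np.load('s2.npz')
measure(z['i'],z['P'],[[73,185],[366,90],[384,203],[108,298]],(242,225))
p,R=state();print('tcp s,y',p[0]*.9806-p[1]*.19605,p[0]*.19605+p[1]*.9806)
E
```

```text
yaw -12.054960984130977 rear s 0.5420551997909334 896 std 0.0011239299879979032 tilt 0.016538298242357266
corner y,z -0.1089 0.2412
corner y,z 0.0054 0.2408
corner y,z 0.0049 0.1782
corner y,z -0.1092 0.1789
window [  16   11  119   66 3772] y,z -0.0521 0.1913 s 0.5384208721881579
t 8.28 p [ 0.479  -0.1455  0.2029] yawx 78.44 toolz [-1.5e-03  3.0e-04 -1.0e+00] j [-0.29  0.26 -0.05  1.27 -0.   -0.09] F [ 0.5  0.6 -4.2] T [ 0.1  -0.06 -0.03] w 0.0132
tcp s,y 0.49824036169936703 -0.04874186531998563
```

step_arm(increments=[{"slide":[-0.003,0.01,0],"turn":[0,0,-0.01],"grip":1},{"slide":[0,0.01,0],"turn":[0,0,0],"grip":1},{"slide":[0,0,0],"turn":[0,0,0],"grip":1},{"slide":[0,0,0],"turn":[0,0,0],"grip":1},{"slide":[0,0,0],"turn":[0,0,0],"grip":1},{"slide":[0,0,0],"turn":[0,0,0],"grip":1}])

```text
clock: 8.78
eef_pos: [0.4984, -0.1499, 0.2031]
tool_rot: [0.77, 0.638, -0.0, -0.0]
ft_force: [0.3, -0.0, -3.4]
grip_width: 0.0128
```

```bash
python3 - <<'E'
from brk import *
p,R=state();print('tcp s,y',p[0]*.9806-p[1]*.19605,p[0]*.19605+p[1]*.9806)
im,d,P=pts('scene');np.savez('s3.npz',i=im,P=P)
p,R=state();print('tcp s,y',p[0]*.9806-p[1]*.19605,p[0]*.19605+p[1]*.9806)
m=(im[205:290,130:230].astype(int).max(2)<75).astype(np.uint8)
save('s3',cv2.resize(im[205:325,130:270],None,fx=5,fy=5,interpolation=cv2.INTER_CUBIC))
E
```

```text
t 8.78 p [ 0.4984 -0.1499  0.2031] yawx 79.24 toolz [-1.1e-03  4.0e-04 -1.0e+00] j [-0.29  0.3   0.    1.28  0.   -0.1 ] F [ 0.3 -0.  -3.4] T [-0.03 -0.03 -0.09] w 0.0128
tcp s,y 0.518151981525659 -0.0492475961848992
t 8.83 p [ 0.4985 -0.15    0.2033] yawx 79.23 toolz [-7.e-04  3.e-04 -1.e+00] j [-0.29  0.3   0.    1.28  0.   -0.1 ] F [ 0.3  0.1 -3.9] T [-0.02 -0.06  0.01] w 0.0133
tcp s,y 0.5182812527508601 -0.04934013081905596
```

View pics/s3.png

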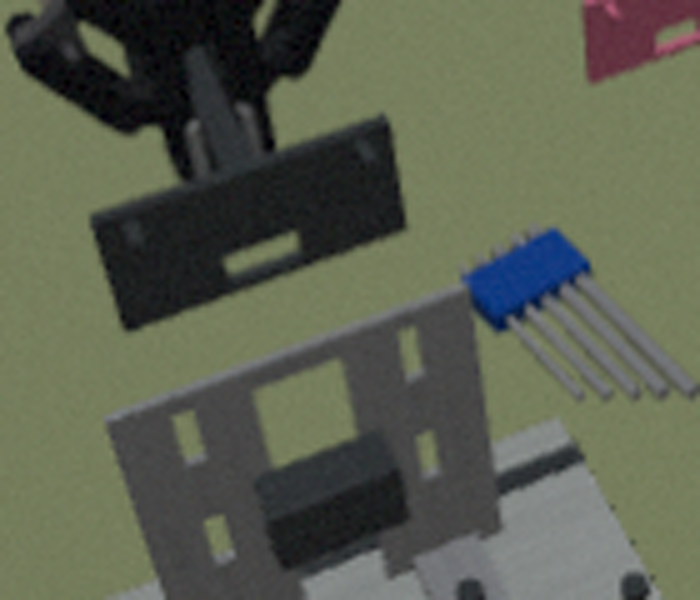

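The plate is now nearer the strips, with corners at crop (93,217), (386,116), (406,229) and (127,330). The window is at (262,254).

```bash
python3 - <<'E'
from brk import *
z=np.load('s3.npz')
measure(z['i'],z['P'],[[93,217],[386,116],[406,229],[127,330]],(262,254))
# depth-free yaw: fit lower edge of plate, at z of the lower edge
im=z['i'].astype(int);g=cv2.GaussianBlur(z['i'],(3,3),0).astype(float).max(2)
e=[]
for u in range(158,207):
    v0=int(round(205+(330-(u-155.4)*5*(101/279))/5)); col=g[v0-6:v0+7,u]
    th=(col[:4].mean()+col[-3:].mean())/2;i=np.where(col>th)[0][0]
    e.append((u,v0-6+i-1+(th-col[i-1])/(col[i]-col[i-1])))
w=ray('scene',e,.178);f=np.polyfit(w[:,0],w[:,1],1);r=w[:,1]-np.polyval(f,w[:,0]);k=abs(r)<.003
f=np.polyfit(w[k,1],w[k,0],1);print('edge yaw',-np.degrees(np.arctan(f[0])),k.sum())
# same for strip top rear edge, z=.18
e=[]
g0=np.load('t.npz')['si'].astype(float)
E
```

```text
yaw -10.763463259701394 rear s 0.560707869172982 940 std 0.0010969080881009412 tilt 0.014495931285911397
corner y,z -0.1065 0.2421
corner y,z 0.0069 0.2414
corner y,z 0.0076 0.1784
corner y,z -0.1069 0.1801
window [  16   12  120   67 3600] y,z -0.05 0.1915 s 0.5582065600741875
edge yaw -14.460805565528906 10
```

step_arm(increments=[{"slide":[-0.0036,0,0],"turn":[-0.01,0,0.0095],"grip":1},{"slide":[0,0,0.015],"turn":[0,0,0],"grip":1},{"slide":[0,0,0.02],"turn":[0,0,0],"grip":1},{"slide":[0,0,0.02],"turn":[0,0,0],"grip":1},{"slide":[0,0,0.0155],"turn":[0,0,0],"grip":1},{"slide":[0,0,0],"turn":[0,0,0],"grip":1},{"slide":[0,0,0],"turn":[0,0,0],"grip":1},{"slide":[0,0,0],"turn":[0,0,0],"grip":1},{"slide":[0,0,0],"turn":[0,0,0],"grip":1}])

```text
clock: 9.58
eef_pos: [0.5001, -0.1547, 0.1344]
tool_rot: [0.774, 0.634, 0.004, 0.005]
ft_force: [-0.8, -0.3, -3.6]
grip_width: 0.0132
```

```bash
cat >> h.py <<'E'
def rk():
    p,R=state();o=telemetry.get_obs();F=np.array(o['ft_force'])
    print('tcp s,y,z',np.round([p[0]*.9806-p[1]*.19605,p[0]*.19605+p[1]*.9806,p[2]],4),'F rack',np.round([F[0]*.9806-F[1]*.19605,F[0]*.19605+F[1]*.9806,F[2]],1))
E
python3 -c "
from h import *
rk()"
```

```text
t 9.58 p [ 0.5001 -0.1547  0.1344] yawx 78.63 toolz [ 0.0127 -0.0028 -0.9999] j [-0.3   0.34 -0.12  1.1   0.   -0.1 ] F [-0.8 -0.3 -3.6] T [ 0.   -0.01  0.02] w 0.0132
tcp s,y,z [ 0.5208 -0.0536  0.1344] F rack [-0.8 -0.5 -3.6]
```

step_arm(increments=[{"slide":[0.0005,0.005,0.002],"turn":[0,0,0],"grip":1},{"slide":[0,0.005,0],"turn":[0,0,0],"grip":1},{"slide":[0,0.005,0],"turn":[0,0,0],"grip":1},{"slide":[0,0.005,0],"turn":[0,0,0],"grip":1},{"slide":[0,0.002,0],"turn":[0,0,0],"grip":1},{"slide":[0,0,0],"turn":[0,0,0],"grip":1}])

```text
clock: 10.08
eef_pos: [0.5216, -0.1583, 0.131]
tool_rot: [0.774, 0.634, 0.003, 0.004]
ft_force: [-0.0, 0.2, -3.5]
grip_width: 0.0134
```

step_arm(increments=[{"slide":[0,0.001,0],"turn":[0,0,0],"grip":1},{"slide":[0,0.001,0],"turn":[0,0,0],"grip":1},{"slide":[0,0.001,0],"turn":[0,0,0],"grip":1}])

```text
clock: 10.33
eef_pos: [0.5235, -0.1587, 0.131]
tool_rot: [0.774, 0.634, 0.003, 0.004]
ft_force: [-0.4, -0.2, -3.1]
grip_width: 0.0132
```

```bash
python3 -c "
from h import *
rk()"
```

```text
t 10.33 p [ 0.5235 -0.1587  0.131 ] yawx 78.64 toolz [ 0.0094 -0.0018 -1.    ] j [-0.29  0.39 -0.06  1.12  0.   -0.1 ] F [-0.4 -0.2 -3.1] T [-0.02  0.    0.02] w 0.0132
tcp s,y,z [ 0.5445 -0.053   0.131 ] F rack [-0.4 -0.3 -3.1]
```

step_arm(increments=[{"slide":[0,0.001,0],"turn":[0,0,0],"grip":1},{"slide":[0,0.001,0],"turn":[0,0,0],"grip":1},{"slide":[0,0.001,0],"turn":[0,0,0],"grip":1}])

```text
clock: 10.58
eef_pos: [0.5267, -0.1593, 0.1311]
tool_rot: [0.774, 0.634, 0.003, 0.004]
ft_force: [0.2, -0.1, -3.9]
grip_width: 0.0133
```

step_arm(increments=[{"slide":[0,0.001,0],"turn":[0,0,0],"grip":1},{"slide":[0,0.001,0],"turn":[0,0,0],"grip":1},{"slide":[0,0,0],"turn":[0,0,0],"grip":1}])

```text
clock: 10.83
eef_pos: [0.5288, -0.1598, 0.1311]
tool_rot: [0.774, 0.634, 0.003, 0.004]
ft_force: [0.2, 0.4, -3.7]
grip_width: 0.0136
```

```bash
python3 -c "
from h import *
rk()"
```

```text
t 10.83 p [ 0.5288 -0.1598  0.1311] yawx 78.64 toolz [ 0.01   -0.002  -0.9999] j [-0.29  0.4  -0.04  1.12  0.   -0.1 ] F [ 0.2  0.4 -3.7] T [0.02 0.04 0.  ] w 0.0136
tcp s,y,z [ 0.5499 -0.053   0.1311] F rack [ 0.1  0.4 -3.7]
```

step_arm(increments=[{"slide":[0,0.001,0],"turn":[0,0,0],"grip":1},{"slide":[0,0.001,0],"turn":[0,0,0],"grip":1},{"slide":[0,0.001,0],"turn":[0,0,0],"grip":1},{"slide":[0,0,0],"turn":[0,0,0],"grip":1}])

```text
clock: 11.17
eef_pos: [0.5318, -0.1603, 0.1312]
tool_rot: [0.774, 0.634, 0.003, 0.004]
ft_force: [-1.0, 0.3, -4.3]
grip_width: 0.0132
```

step_arm(increments=[{"slide":[0,0.001,0],"turn":[0,0,0],"grip":1},{"slide":[0,0.001,0],"turn":[0,0,0],"grip":1},{"slide":[0,0,0],"turn":[0,0,0],"grip":1}])

```text
clock: 11.42
eef_pos: [0.5338, -0.1607, 0.1312]
tool_rot: [0.774, 0.634, 0.003, 0.004]
ft_force: [0.6, 0.4, -3.2]
grip_width: 0.0133
```

```bash
python3 -c "
from h import *
rk()"
```

```text
t 11.42 p [ 0.5338 -0.1607  0.1312] yawx 78.64 toolz [ 0.0101 -0.0019 -0.9999] j [-0.29  0.41 -0.03  1.13  0.   -0.09] F [ 0.6  0.4 -3.2] T [ 0.02 -0.02 -0.06] w 0.0133
tcp s,y,z [ 0.5549 -0.053   0.1312] F rack [ 0.5  0.5 -3.2]
```

step_arm(increments=[{"slide":[0,0.001,0],"turn":[0,0,0],"grip":1},{"slide":[0,0.001,0],"turn":[0,0,0],"grip":1},{"slide":[0,0,0],"turn":[0,0,0],"grip":1}])

```text
clock: 11.67
eef_pos: [0.5342, -0.1608, 0.131]
tool_rot: [0.774, 0.634, 0.002, 0.003]
ft_force: [-4.9, 0.4, -0.1]
grip_width: 0.0134
```

step_arm(increments=[{"slide":[0,0.001,0],"turn":[0,0,0],"grip":1},{"slide":[0,0.001,0],"turn":[0,0,0],"grip":1},{"slide":[0,0,0],"turn":[0,0,0],"grip":1}])

```text
clock: 11.92
eef_pos: [0.5345, -0.1608, 0.1306]
tool_rot: [0.774, 0.633, 0.001, 0.001]
ft_force: [-8.1, 1.7, 0.5]
grip_width: 0.0134
```

```bash
python3 -c "
from h import *
rk()"
```

```text
t 11.92 p [ 0.5345 -0.1608  0.1306] yawx 78.6 toolz [ 3.7e-03 -4.0e-04 -1.0e+00] j [-0.29  0.41 -0.02  1.13  0.   -0.09] F [-8.1  1.7  0.5] T [ 0.42  1.7  -0.24] w 0.0134
tcp s,y,z [ 0.5556 -0.0529  0.1306] F rack [-8.3  0.1  0.5]
```

step_arm(increments=[{"slide":[0,-0.003,0],"turn":[0.007,0,0],"grip":1},{"slide":[0,0,0],"turn":[0,0,0],"grip":1},{"slide":[0,0,0],"turn":[0,0,0],"grip":1}])

```text
clock: 12.17
eef_pos: [0.5342, -0.1608, 0.1311]
tool_rot: [0.774, 0.634, 0.001, 0.001]
ft_force: [-3.3, 1.2, -1.2]
grip_width: 0.013
```

```bash
python3 -c "
from h import *
rk()"
```

```text
t 12.17 p [ 0.5342 -0.1608  0.1311] yawx 78.64 toolz [ 2.4e-03 -5.0e-04 -1.0e+00] j [-0.29  0.41 -0.02  1.14  0.   -0.09] F [-3.3  1.2 -1.2] T [ 0.12  0.71 -0.06] w 0.013
tcp s,y,z [ 0.5554 -0.053   0.1311] F rack [-3.5  0.5 -1.2]
```

step_arm(increments=[{"slide":[0,0,0.001],"turn":[0,0,0],"grip":1},{"slide":[0,0,0.001],"turn":[0,0,0],"grip":1},{"slide":[0,0,0.001],"turn":[0,0,0],"grip":1},{"slide":[0,0,0],"turn":[0,0,0],"grip":1}])

```text
clock: 12.5
eef_pos: [0.5342, -0.1609, 0.1282]
tool_rot: [0.774, 0.634, 0.001, 0.001]
ft_force: [-4.2, 1.3, 0.7]
grip_width: 0.0132
```

```bash
python3 -c "
from h import *
rk()"
```

```text
t 12.5 p [ 0.5342 -0.1609  0.1282] yawx 78.64 toolz [ 2.5e-03 -6.0e-04 -1.0e+00] j [-0.29  0.42 -0.02  1.13  0.   -0.09] F [-4.2  1.3  0.7] T [ 0.18  0.98 -0.  ] w 0.0132
tcp s,y,z [ 0.5554 -0.053   0.1282] F rack [-4.3  0.5  0.7]
```

step_arm(increments=[{"slide":[0,0,0.001],"turn":[0,0,0],"grip":1},{"slide":[0,0,0.001],"turn":[0,0,0],"grip":1},{"slide":[0,0,0.001],"turn":[0,0,0],"grip":1},{"slide":[0,0,0],"turn":[0,0,0],"grip":1}])

```text
clock: 12.83
eef_pos: [0.5341, -0.1608, 0.1252]
tool_rot: [0.774, 0.634, 0.001, 0.001]
ft_force: [-5.3, 0.6, 1.0]
grip_width: 0.013
```

step_arm(increments=[{"slide":[0,0,0.001],"turn":[0,0,0],"grip":1},{"slide":[0,0,0.001],"turn":[0,0,0],"grip":1},{"slide":[0,0,0],"turn":[0,0,0],"grip":1}])

```text
clock: 13.08
eef_pos: [0.5342, -0.1608, 0.1242]
tool_rot: [0.774, 0.634, 0.001, 0.001]
ft_force: [-7.1, 1.2, 5.4]
grip_width: 0.013
```

```bash
python3 -c "
from h import *
rk()"
```

```text
t 13.08 p [ 0.5342 -0.1608  0.1242] yawx 78.62 toolz [ 3.1e-03 -6.0e-04 -1.0e+00] j [-0.29  0.42 -0.03  1.12  0.   -0.09] F [-7.1  1.2  5.4] T [ 0.34  1.36 -0.08] w 0.013
tcp s,y,z [ 0.5554 -0.053   0.1242] F rack [-7.2 -0.2  5.4]
```

step_arm(increments=[{"slide":[0,0,0.001],"turn":[0,0,0],"grip":1},{"slide":[0,0,0],"turn":[0,0,0],"grip":1}])

```text
clock: 13.25
eef_pos: [0.5336, -0.1607, 0.1224]
tool_rot: [0.774, 0.634, 0.001, 0.001]
ft_force: [-6.2, 1.0, -2.1]
grip_width: 0.0134
```

step_arm(increments=[{"slide":[0,0,0.001],"turn":[0,0,0],"grip":1},{"slide":[0,0,0],"turn":[0,0,0],"grip":1}])

```text
clock: 13.42
eef_pos: [0.5331, -0.1605, 0.1202]
tool_rot: [0.774, 0.634, -0.0, -0.0]
ft_force: [-4.9, 0.9, -2.4]
grip_width: 0.0134
```

```bash
python3 -c "
from h import *
rk()"
```

```text
t 13.42 p [ 0.5331 -0.1605  0.1202] yawx 78.64 toolz [-3.e-04  3.e-04 -1.e+00] j [-0.29  0.42 -0.04  1.11  0.   -0.09] F [-4.9  0.9 -2.4] T [ 0.2   1.18 -0.05] w 0.0134
tcp s,y,z [ 0.5542 -0.0529  0.1202] F rack [-5.  -0.1 -2.4]
```

step_arm(increments=[{"slide":[0,0.0005,0.001],"turn":[0,0,0],"grip":1},{"slide":[0,0,0.001],"turn":[0,0,0],"grip":1},{"slide":[0,0,0],"turn":[0,0,0],"grip":1}])

```text
clock: 13.67
eef_pos: [0.5344, -0.1607, 0.118]
tool_rot: [0.774, 0.634, 0.001, 0.0]
ft_force: [-2.8, 1.1, -6.1]
grip_width: 0.0135
```

step_arm(increments=[{"slide":[0,0,0.001],"turn":[0,0,0],"grip":1},{"slide":[0,0,0],"turn":[0,0,0],"grip":1}])

```text
clock: 13.83
eef_pos: [0.5344, -0.1608, 0.1175]
tool_rot: [0.774, 0.634, 0.001, 0.0]
ft_force: [-5.1, 1.0, -4.9]
grip_width: 0.0132
```

```bash
python3 -c "
from h import *
rk()"
```

```text
t 13.83 p [ 0.5344 -0.1608  0.1175] yawx 78.62 toolz [ 0.0013 -0.     -1.    ] j [-0.29  0.43 -0.04  1.11  0.   -0.09] F [-5.1  1.  -4.9] T [ 0.22  0.92 -0.18] w 0.0132
tcp s,y,z [ 0.5556 -0.0529  0.1175] F rack [-5.2  0.  -4.9]
```

step_arm(increments=[{"slide":[0,0,0.001],"turn":[0,0,0],"grip":1},{"slide":[0,0,0],"turn":[0,0,0],"grip":1}])

```text
clock: 14.0
eef_pos: [0.5344, -0.1609, 0.1168]
tool_rot: [0.774, 0.634, 0.001, 0.001]
ft_force: [-4.5, 1.0, -3.3]
grip_width: 0.0131
```

step_arm(increments=[{"slide":[0,0,0.001],"turn":[0,0,0],"grip":1},{"slide":[0,0,0],"turn":[0,0,0],"grip":1}])

```text
clock: 14.17
eef_pos: [0.5344, -0.1609, 0.1164]
tool_rot: [0.774, 0.633, 0.001, 0.001]
ft_force: [-5.9, 1.8, -0.8]
grip_width: 0.013
```

```bash
python3 -c "
from h import *
rk()"
```

```text
t 14.17 p [ 0.5344 -0.1609  0.1164] yawx 78.61 toolz [ 2.e-03 -3.e-04 -1.e+00] j [-0.29  0.43 -0.04  1.1   0.   -0.09] F [-5.9  1.8 -0.8] T [ 0.37  1.16 -0.27] w 0.013
tcp s,y,z [ 0.5556 -0.053   0.1164] F rack [-6.1  0.6 -0.8]
```

step_arm(increments=[{"slide":[0,0,0.001],"turn":[0,0,0],"grip":1},{"slide":[0,0,0],"turn":[0,0,0],"grip":1}])

```text
clock: 14.33
eef_pos: [0.5344, -0.1609, 0.1162]
tool_rot: [0.774, 0.633, 0.001, 0.001]
ft_force: [-8.3, 1.6, 3.2]
grip_width: 0.0132
```

step_arm(increments=[{"slide":[0,0,0.001],"turn":[0,0,0],"grip":1},{"slide":[0,0,0],"turn":[0,0,0],"grip":1}])

```text
clock: 14.5
eef_pos: [0.5344, -0.1609, 0.1161]
tool_rot: [0.774, 0.633, 0.001, 0.001]
ft_force: [-9.9, 2.5, 7.6]
grip_width: 0.0132
```

```bash
python3 - <<'E'
from h import *
rk()
im,d,P=pts('scene');np.savez('s4.npz',i=im,P=P)
save('s4',cv2.resize(im[235:345,130:270],None,fx=5,fy=5,interpolation=cv2.INTER_CUBIC))
E
```

```text
t 14.5 p [ 0.5344 -0.1609  0.1161] yawx 78.62 toolz [ 3.e-03 -7.e-04 -1.e+00] j [-0.29  0.43 -0.04  1.1   0.   -0.09] F [-9.9  2.5  7.6] T [ 0.45  1.87 -0.21] w 0.0132
tcp s,y,z [ 0.5556 -0.053   0.1161] F rack [-10.2   0.5   7.6]
```

View pics/s4.png

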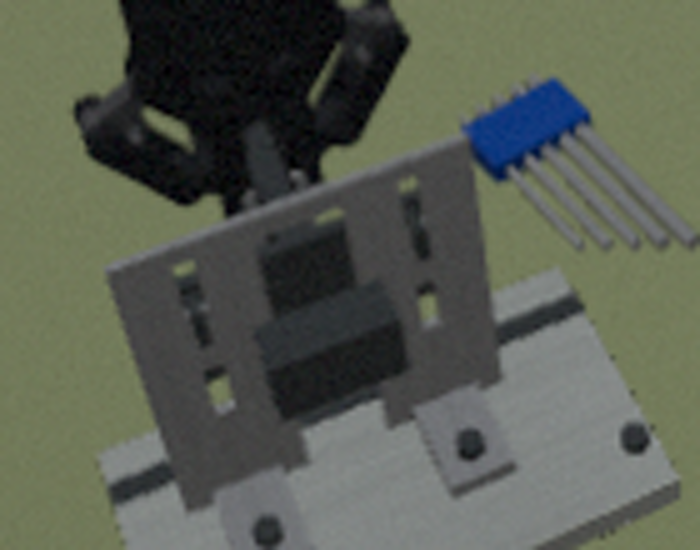

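Both claws are through the upper slots and the hooks hang behind the strips, at crop (200,320) and (422,240). The descent stopped hard at the predicted height. I'll test the catch with a gentle lift.

step_arm(increments=[{"slide":[0,-0.002,-0.002],"turn":[0,0,0],"grip":1},{"slide":[0,0,-0.001],"turn":[0,0,0],"grip":1},{"slide":[0,0,0],"turn":[0,0,0],"grip":1}])

```text
clock: 14.8
eef_pos: [0.5341, -0.1609, 0.1176]
tool_rot: [0.774, 0.634, 0.002, 0.002]
ft_force: [-0.6, 0.2, -3.0]
grip_width: 0.013
```

step_arm(increments=[{"slide":[0,0,-0.001],"turn":[0,0,0],"grip":1},{"slide":[0,0,-0.001],"turn":[0,0,0],"grip":1},{"slide":[0,0,-0.001],"turn":[0,0,0],"grip":1},{"slide":[0,0,0],"turn":[0,0,0],"grip":1}])

```text
clock: 15.13
eef_pos: [0.5323, -0.1603, 0.1184]
tool_rot: [0.774, 0.634, 0.0, -0.0]
ft_force: [2.9, 0.1, -14.6]
grip_width: 0.013
```

```bash
python3 -c "
from h import *
rk()"
```

```text
t 15.13 p [ 0.5323 -0.1603  0.1184] yawx 78.65 toolz [ 1.e-04  3.e-04 -1.e+00] j [-0.29  0.42 -0.04  1.11  0.   -0.09] F [  2.9   0.1 -14.6] T [-0.05 -0.04 -0.  ] w 0.013
tcp s,y,z [ 0.5534 -0.0528  0.1184] F rack [  2.8   0.7 -14.6]
```

The lift is resisted: -14.6 N after about 2 mm, against roughly -3.7 N of free weight. So the catch holds. I'll settle the bracket back down and let go.

step_arm(increments=[{"slide":[0,0.001,0.002],"turn":[0,0,0],"grip":1},{"slide":[0,0.001,0.002],"turn":[0,0,0],"grip":1},{"slide":[0,0,0.001],"turn":[0,0,0],"grip":1},{"slide":[0,0,0],"turn":[0,0,0],"grip":1}])

```text
clock: 15.47
eef_pos: [0.5344, -0.1609, 0.1164]
tool_rot: [0.774, 0.633, 0.001, 0.001]
ft_force: [-5.2, 0.7, -1.7]
grip_width: 0.0134
```

```bash
python3 -c "
from h import *
rk()"
```

```text
t 15.47 p [ 0.5344 -0.1609  0.1164] yawx 78.6 toolz [ 2.5e-03 -5.0e-04 -1.0e+00] j [-0.29  0.43 -0.04  1.1   0.   -0.09] F [-5.2  0.7 -1.7] T [ 0.24  0.98 -0.23] w 0.0134
tcp s,y,z [ 0.5556 -0.053   0.1164] F rack [-5.2 -0.3 -1.7]
```

step_arm(increments=[{"slide":[0,-0.001,0],"turn":[0,0,0],"grip":0.4},{"slide":[0,0,0],"turn":[0,0,0],"grip":0},{"slide":[0,0,0],"turn":[0,0,0],"grip":0},{"slide":[0,0,0],"turn":[0,0,0],"grip":0},{"slide":[0,0,0],"turn":[0,0,0],"grip":0},{"slide":[0,0,0],"turn":[0,0,0],"grip":0},{"slide":[0,0,0],"turn":[0,0,0],"grip":0}])

```text
clock: 16.05
eef_pos: [0.5342, -0.1608, 0.1153]
tool_rot: [0.774, 0.634, 0.001, 0.001]
ft_force: [-0.1, -0.2, -0.9]
grip_width: 0.043
```

```bash
python3 -c "
from h import *
rk()"
```

```text
t 16.05 p [ 0.5342 -0.1608  0.1153] yawx 78.64 toolz [ 3.3e-03 -6.0e-04 -1.0e+00] j [-0.29  0.43 -0.04  1.1   0.   -0.09] F [-0.1 -0.2 -0.9] T [ 0.01  0.02 -0.04] w 0.043
tcp s,y,z [ 0.5554 -0.053   0.1153] F rack [-0.1 -0.3 -0.9]
```

Free. Now straight up, then back, and a look from above.

step_arm(increments=[{"slide":[0,0,-0.01],"turn":[0,0,0],"grip":0},{"slide":[0,0,-0.02],"turn":[0,0,0],"grip":0},{"slide":[0,0,-0.03],"turn":[0,0,0],"grip":0},{"slide":[0,0,-0.03],"turn":[0,0,0],"grip":0},{"slide":[0,0,-0.03],"turn":[0,0,0],"grip":0},{"slide":[0,0,-0.03],"turn":[0,0,0],"grip":0},{"slide":[0,-0.03,0],"turn":[0,0,0],"grip":0},{"slide":[0,-0.03,0],"turn":[0,0,0],"grip":0},{"slide":[0,-0.03,0],"turn":[0,0,0],"grip":0},{"slide":[0,-0.03,0],"turn":[0,0,0],"grip":0},{"slide":[0,0,0],"turn":[0,0,0],"grip":0},{"slide":[0,0,0],"turn":[0,0,0],"grip":0}])

```text
clock: 17.05
eef_pos: [0.415, -0.1369, 0.266]
tool_rot: [0.774, 0.634, 0.001, 0.002]
ft_force: [1.2, 0.1, -0.2]
grip_width: 0.0425
```

```bash
python3 - <<'E'
from h import *
rk()
a,_,P=pts('scene');b,_,Pt=pts('top')
big=lambda x:cv2.resize(x,(560,440),interpolation=cv2.INTER_CUBIC)
save('s5',big(a[235:345,130:270]))
z0=np.load('t.npz');z3=np.load('s4.npz')
# top-of-plate / arm height in top view near the rack
N=np.array([0.9805934,-0.19605251]);T=np.array([0.19605251,0.9805934])
q=np.r_[Pt.reshape(-1,3),P.reshape(-1,3)];s=q[:,:2]@N-.5987;y=q[:,:2]@T+.0539
k=(s>-.1)&(s<-.02)&(abs(y)<.006)&(q[:,2]>.1)&(q[:,2]<.2);print('arm top z',np.percentile(q[k,2],[10,50,90]),k.sum(),'expect .150')
k=(s>-.008)&(s<.003)&(abs(y)<.016)&(q[:,2]>.11)&(q[:,2]<.17);print('plate seen between strips: s',np.median(s[k]),'z top',np.percentile(q[k,2],99),k.sum(),'expect .152')
d=np.abs(a.astype(int)-z0['si']).max(2)>40
print('changed px hexkeys/hammer/die',d[248:285,222:272].sum(),d[158:215,312:345].sum(),d[320:378,278:345].sum())
E
```

```text
t 17.05 p [ 0.415  -0.1369  0.266 ] yawx 78.62 toolz [ 0.0046 -0.0011 -1.    ] j [-0.32  0.1  -0.08  1.39  0.   -0.12] F [ 1.2  0.1 -0.2] T [-0.06 -0.09 -0.  ] w 0.0425
tcp s,y,z [ 0.4337 -0.0529  0.266 ] F rack [ 1.1  0.4 -0.2]
arm top z [0.14195194 0.14535645 0.14858892] 272 expect .150
plate seen between strips: s -0.003398430054653012 z top 0.16877522310148732 273 expect .152
changed px hexkeys/hammer/die 0 0 0
```

View pics/s5.png

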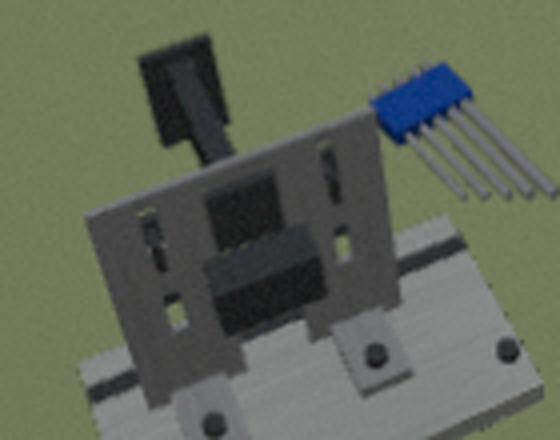

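```bash
python3 - <<'E'
from h import *
_,_,P=pts('scene');_,_,Pt=pts('top')
N=np.array([0.9805934,-0.19605251]);T=np.array([0.19605251,0.9805934])
for n,Q in(('scene',P),('top',Pt)):
    q=Q.reshape(-1,3);s=q[:,:2]@N-.5987;y=q[:,:2]@T+.0539
    for a in np.arange(-.12,0,.015):
        k=(s>a)&(s<a+.015)&(abs(y)<.005)&(q[:,2]>.12)&(q[:,2]<.18)
        if k.sum()>2:print(n,round(a+.0075,4),k.sum(),'z50/90',np.round(np.percentile(q[k,2],[50,90]),4))
    k=(s>-.009)&(s<.002)&(abs(y)<.016)&(q[:,2]>.125)&(q[:,2]<.165)
    if k.sum()>9:
        f=np.polyfit(q[k,2],s[k],1);print(n,'plate tilt ds/dz',f[0],'s at z.14',np.polyval(f,.14),k.sum())
    k=(s<-.1)&(s>-.13)&(abs(y)<.018)&(q[:,2]>.08)&(q[:,2]<.19)
    if k.sum()>9: print(n,'lip z',np.percentile(q[k,2],[2,50,98]),'expect .092-.158')
E
```

```text
scene -0.1125 34 z50/90 [0.1434 0.149 ]
scene -0.0975 22 z50/90 [0.1425 0.1437]
scene -0.0825 21 z50/90 [0.1436 0.1452]
scene -0.0675 27 z50/90 [0.1451 0.146 ]
scene -0.0525 25 z50/90 [0.1462 0.1476]
scene -0.0375 26 z50/90 [0.1471 0.1477]
scene -0.0075 71 z50/90 [0.1398 0.1512]
scene plate tilt ds/dz -0.11702009171076497 s at z.14 -0.004263603258879652 182
scene lip z [0.08566121 0.12998281 0.14988458] expect .092-.158
top -0.1125 21 z50/90 [0.143  0.1498]
top -0.0975 20 z50/90 [0.1422 0.1442]
top -0.0825 20 z50/90 [0.1421 0.1458]
top -0.0675 20 z50/90 [0.1451 0.1469]
top -0.0525 23 z50/90 [0.1457 0.1488]
top -0.0375 22 z50/90 [0.1478 0.1493]
top -0.0225 22 z50/90 [0.1486 0.1511]
top -0.0075 16 z50/90 [0.1518 0.1755]
top plate tilt ds/dz -0.34341895215659385 s at z.14 -0.00421812249778529 11
top lip z [0.106403   0.14298875 0.15268278] expect .092-.158
```

```bash
python3 -c "
from h import *
print(bot.job_done())"
```

```text
the job is handed in; nothing more can be done
None
```

The bracket hangs in the upper slots of the rack, pressed to its hard stop, and my lift test says the catch is holding it. I let go, backed the arm clear and handed the job in at about 17 s on the robot's clock.

- **Claws:** the camera shows both claws through the upper slots. The plate met the strips where I predicted from the images, not 13 mm short as it would if the claws had missed.
- **Fully home:** the bracket passed the catch with about 9 N of push. It then stopped hard at the expected height, and the push at the stop reached about 11 N. The arm's top edge lines up with the home height at the plate.
- **Catch:** I could not see the catch itself. When I lifted gently, about 11 N of pull beyond the bracket's weight moved it only about 2 mm, so I take it as locked.
- **Forces:** the highest reading I saw at the wrist was about 15 N, during the lift test. Readings came only at the end of each move.
- **Other items:** the hex keys, and the image areas I compared for the hammer and die block, look unchanged from the start.

**One mismatch:** after I let go, the arm sagged about 0.08 rad (close to 5°), so the plate is not perfectly flat on the strips. That matches the 3.5 mm of play between the claws and the strips, so I left it as its natural resting position.

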